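Pour counted tablets from the tray's spout into a jar

TASK

The five tablets in the trough of the blue counting tray are counted: pick the tray up by the black grip over its trough, lay the end of its spout lightly on the rim of the open amber jar while the tray is still level, then tip it so that all five slide through the spout into the jar, keeping the spout resting in the mouth until the last one is in. Be gentle with the glass: don't lean on the rim or shove the jar about. Then set the tray back down flat on the green mat, and leave the other things on the desk alone.

Things in the scene. Friction and masses are not known exactly. Their poses are not given: they have to be found in the camera images.
- tray: Blue plastic tablet counting tray, 140 g, loose. Origin: flat underside, on the trough's centre line; x along the trough to the spout, y left, z up. Straight open trough, 28 mm wide inside, 33 outside, rear wall x=-75, floor 2.5 mm thick (underside z=0), wall tops z=26 (left), 18 mm (right). Counting deck right of it: x=-77 to 40, y=-16 to -104, top of rim z=26 mm. The grip is a plate over the trough.
- tray_grip (a point): Centre of the tray's black grip, at (-15, 0, 50) mm in the tray's frame, axes as the tray's: an upright cross plate bridging the trough, 12 mm thick (along x), 46 mm wide (y), 36 mm high (z=32 to 68 mm), on two posts at its ends; the tablets pass below it. Before and behind it all is free above z=26 mm, so fingers close on it along x.
- spout (a point): Middle of the lower edge of the spout's open tip, at (85, 0, 0) mm in the tray's frame, axes as the tray's: 100 mm ahead of the grip centre and 50 mm lower. The last 45 mm of the trough (x=40 to 85) stand clear of the deck as the spout.
- jar_mouth (a point): Centre of the mouth of the open amber glass jar, in the plane of the rim; z up. The jar is loose, 190 g, stands upright on the desk, 100 mm high and 66 mm across; its neck is 48 mm across outside, 42 mm inside and 14 mm high, below it the jar widens to 60 mm inside over a shoulder 14 mm high. White paper label round the body.
- jar: The same jar; origin at the centre of its underside. It is hard glass on a hard desk and does not give: with the spout on its rim, a millimetre too low presses with well over 10 N.
- mat: Green rubber mat fixed on the desk, 250 x 180 mm (x, y), 3 mm thick; origin at the centre of its underside. The tray starts on it.
- pillbottle: Small amber bottle with yellow cap, 44 mm across, 75 mm high; leave alone. Origin under its centre.
- mug: White mug, 76 mm across, 85 mm high; leave alone. Origin under its centre.
- cap: The jar's white screw cap lying on the desk, 54 mm across, 16 mm high; leave alone. Origin under its centre.
- spatula: Flat blue counting spatula lying on the desk, 155 mm long, 6 mm high; leave alone. Origin under its middle.
- tablet1_center (a point): Centre of tablet 1 of 5: yellowish round flat tablet, 22 mm across, 8 mm thick, 5 g; they start flat in single file in the trough and begin to slide at a tilt of 18 to 26 degrees.
- tablet2_center (a point): Centre of tablet 2 of 5: yellowish round flat tablet, 22 mm across, 8 mm thick, 5 g; they start flat in single file in the trough and begin to slide at a tilt of 18 to 26 degrees.
- tablet3_center (a point): Centre of tablet 3 of 5: yellowish round flat tablet, 22 mm across, 8 mm thick, 5 g; they start flat in single file in the trough and begin to slide at a tilt of 18 to 26 degrees.
- tablet4_center (a point): Centre of tablet 4 of 5: yellowish round flat tablet, 22 mm across, 8 mm thick, 5 g; they start flat in single file in the trough and begin to slide at a tilt of 18 to 26 degrees.
- tablet5_center (a point): Centre of tablet 5 of 5: yellowish round flat tablet, 22 mm across, 8 mm thick, 5 g; they start flat in single file in the trough and begin to slide at a tilt of 18 to 26 degrees.

How it is judged:
By the outcome, as a careful person would: the job done as asked, in the order asked, and still so for the second after the job is handed in, with the robot touching nothing.
It also fails if it takes over 72 s, if anything falls off the work surface, if the arm or the gripper's body presses on something with over 40 N, if the wrist force passes 120 N, or if a joint passes its speed limit or range.

ROBOT

A 6-joint arm with a two-finger parallel gripper is mounted at the origin on the work surface. World frame = base frame: x ahead of the robot, y to its left, z up, the work surface at z = 0. Lengths are in m, angles in degrees, forces in N, time in s.
With the tool pointing down it reaches from about 0.4 to 0.825 m from the base axis. Payload 7 kg.
Tool frame: the origin (TCP) lies midway between the tips of the shut fingers; the grasp point (between the pads) lies 19 mm behind it; z points along the fingers, y is the line along which they close (so a half turn about z gives the same grasp; the last joint's range is limited). The gripper opens to 88 mm and grips with 3 to 60 N. Pads are 19 mm wide; open, the fingers measure 130 mm over their backs; the gripper's body (78 mm by 193 mm) begins 47 mm behind the grasp point.
Start: joints at [80.048, 20.546, 0.682, 0, -70.136, -16.507], TCP at [0.301, 0.604, 0.227] pointing down, gripper open.
Joint ranges: [-176.03, 176.03], [-82.01, 121.73], [-58.28, 71.71], [-173.87, 95.51], [-174.79, -0.11], [-173.66, 173.66]. Speed limits (degrees/s): [136.94, 136.94, 172.46, 180, 180, 180].

INTERFACE

Orientations are given as [roll, pitch, yaw] about the fixed x, y, z axes, in that order (R = Rz(yaw) Ry(pitch) Rx(roll)).
In Python, from plant import r gives the robot as it stands. The module is installed in compiled form; this text tells all that it offers.
- The arm moves only by the tool play_rows, never from a script. Its argument "rows" is a list of rows, each an object with "slide": the shift along the tool's x, y, z as a fraction of full scale, a list of three; "delta_rot": the turn, a rotation vector about the tool's x, y, z as a fraction of full scale, a list of three; "fingers": the opening, from -1 (shut) to 1 (fully open). In form: [{"slide": [x, y, z], "delta_rot": [rx, ry, rz], "fingers": fingers}, ...]. A call has 1 to 8 rows; each row shifts and turns the commanded pose from where the row before left it, along the tool's axes as they then stand; what a row does not reach is not made up. Full scale, the value 1, is 0.15 m for a shift and 0.08 rad for a turn. A row lasts 1/8 s, in which the tool goes at most 62.5 mm and 10.7 degrees, less where a joint would pass 70% of its speed; a pose out of reach is approached as far as the arm can. A call with a number of a shift or a turn outside -1 to 1 is refused whole. A call with a gripper value outside its range is refused whole. The fingers move at their own pace and stop on an object; "squeeze" is the grip in N (left out, the last holds). Time passes only in rows, so rows that do not move let the fingers close. It gives the time, the measured TCP pose, the force, the opening and the grip force at its end, in the units of the state.
- r.get_state(): the state, without advancing time (a new reading comes with each control period).
- r.capture(name): name is "scene" or "top" or "wrist"; returns a dict with "image" (420x560x3 uint8, blue, green, red), "fx", "fy", "cx", "cy" (pixels), "R" (3x3) and "t" (3): a world point X has camera coordinates R X + t; the wrist camera has in their place "T_tool_cam" (4x4, takes a point from camera to tool coordinates, whose origin is the TCP and whose axes are the flange's). Camera axes: x right, y down, z forward; pixel columns grow to the right and rows downward; lengths in m; the calibration is good to about 2 mm. A picture is of the moment at which its call begins: read the wrist's pose just before it. There is no depth.
- r.close_job(): hands the job in; it is judged then, once.
The state is a dict: "time_s": time; "joints": joint angles; "qd": joint speeds; "joint_torque": joint torques, N m; "tcp_pos": TCP position; "eef_rot": TCP orientation; "contact_force": force on the tool from outside, world axes, zero at the start; "moment": the same for the moment, N m; "gripper_width": finger opening in m; "gripper_force": force on a finger pad.
Only numpy, scipy, OpenCV 4.12 (cv2) and the standard library are available. Lean on these libraries where they do the work, as an engineer would, in place of code of your own. Each camera call takes 0.05 s, during which the arm holds its last target. There are 200 camera calls.

## Working session

There is one attempt and no reset: what is moved stays moved. The work goes in short steps, Python scripts to look and compute and a tool call to move; the robot and the scene stay as the last step left them, time stands still between calls to the robot, and variables do not carry over. Pictures are saved under pics/ and viewed, at most 10 in all, crops included, and the job is handed in when it is done.

Besides the shell and the picture viewer there is one more tool, called after "Request:" as a command line: name --argument value ..., lists and objects as JSON in quotes. play_rows: Moves the arm, as the interface text tells. Shift numbers are shares of 0.15 m and turn numbers shares of 0.08 rad, none past 1 either way. Its arguments: {"type":"object","properties":{"rows":{"type":"array"},"squeeze":{"type":"number"}},"required":["rows"]}

```bash
mkdir -p pics
python3 - <<'E'
from plant import r
import cv2,pickle
s=r.get_state(); print(s)
d={}
for n in("scene","top","wrist"):
    c=r.capture(n); d[n]=c; cv2.imwrite(f"pics/{n}0.png",c["image"])
    print(n,{k:(v.tolist() if hasattr(v,'tolist') else v) for k,v in c.items() if k!="image"})
pickle.dump((s,d),open("c0.pkl","wb"))
E
```

```text
{'time_s': 0.0, 'joints': array([ 8.00476398e+01,  2.05909176e+01,  6.32793165e-01, -2.06727469e-02,
       -7.01340393e+01, -1.65078792e+01]), 'qd': array([-0.0065484 ,  0.05460868, -0.06076629, -0.04169453,  0.06595225,
        0.00914458]), 'joint_torque': array([ 4.02722644e-04, -5.82715666e+01,  2.93050128e+01,  6.99698657e+00,
        6.86248895e-03, -1.65653405e-04]), 'tcp_pos': array([0.30055681, 0.603846  , 0.22561933]), 'eef_rot': array([ 1.79906113e+02, -7.55814123e-03, -2.64672739e+01]), 'contact_force': array([ 0.31138698, -0.0328651 ,  0.09931497]), 'moment': array([-0.01048333,  0.04713739,  0.02786367]), 'gripper_force': 0.0, 'gripper_width': 0.08746024125957122}
scene {'fx': 415.4708319747631, 'fy': 415.4708319747631, 'cx': 282.310777984084, 'cy': 207.7876343465018, 'R': [[-0.04507497655238255, 0.9989769226153485, 0.003654390615496234], [0.8182382861152481, 0.03901797877796849, -0.57355357593451], [-0.5731093731775672, -0.022862751672763876, -0.8191598995080058]], 't': [0.019647222455182068, -0.41654622206410546, 1.2370021307349333]}
top {'fx': 484.11280275915385, 'fy': 484.11280275915385, 'cx': 288.25472229148966, 'cy': 212.0987663472191, 'R': [[-0.013783761268206044, -0.9998344088636935, 0.011881194278760773], [-0.9940692764957955, 0.01242046104660063, -0.10803705695045086], [0.10787159706070078, -0.013299887201718298, -0.9940758681046408]], 't': [0.01134458319748829, 0.583053280134275, 0.8151273758239689]}
wrist {'fx': 363.504970894568, 'fy': 363.504970894568, 'cx': 281.12288637092325, 'cy': 203.04956429529653, 'T_tool_cam': [[-0.0014643722048645715, -0.956171367978908, -0.29280397994458657, 0.07960970213417426], [0.9999989238247731, -0.001374063100413271, -0.0005141010534105903, -1.3467158519575584e-05], [8.923756302292387e-05, -0.29280441767148985, 0.9561723511107804, -0.15799145943348689], [0.0, 0.0, 0.0, 1.0]]}
```

View pics/top0.png

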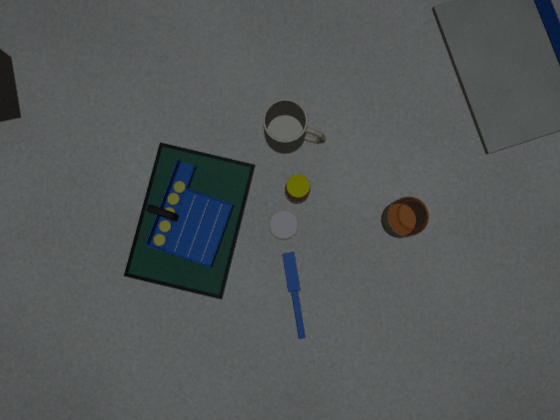

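View pics/scene0.png

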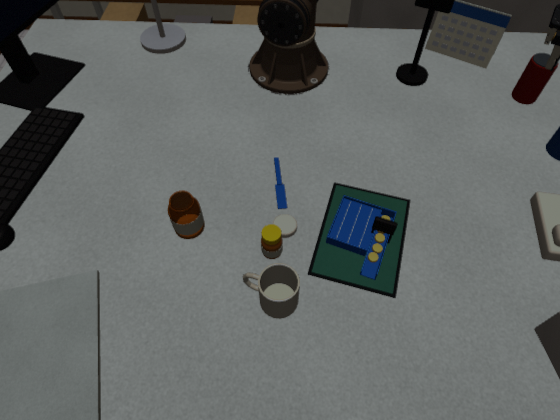

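The top view shows the tray heading up and slightly right (trough about (155,247) to (185,165), grip at (163,212)), and the jar at (406,216). The scene view agrees, with the jar at (185,213) and the grip at (384,226). Next come the masks, plus enlarged crops of the jar.

```bash
cat > h.py <<'E'
import numpy as np,cv2
def cen(c): return -np.array(c["R"]).T@np.array(c["t"])
def ray(c,p,z):
    R=np.array(c["R"]);C=cen(c)
    d=R.T@np.array([(p[0]-c["cx"])/c["fx"],(p[1]-c["cy"])/c["fy"],1.])
    return C+d*(z-C[2])/d[2]
def proj(c,X):
    q=np.array(c["R"])@np.array(X)+np.array(c["t"]); return np.array([c["fx"]*q[0]/q[2]+c["cx"],c["fy"]*q[1]/q[2]+c["cy"]])
def blobs(m,a):
    n,l,s,ce=cv2.connectedComponentsWithStats(m.astype(np.uint8)); return [(s[i],ce[i].round(1),l==i) for i in range(1,n) if s[i][4]>=a]
E
python3 - <<'E'
import pickle,numpy as np,cv2
from h import *
s,d=pickle.load(open("c0.pkl","rb"))
for n in("top","scene"):
    c=d[n];im=c["image"];hsv=cv2.cvtColor(im,cv2.COLOR_BGR2HSV);H,S,V=[hsv[...,i].astype(int) for i in range(3)]
    print(n,"cam",cen(c).round(3))
    m=(H>17)&(H<35)&(S>90)&(V>70)
    for st,ce,_ in blobs(m,25): print(" yellow",st,ce,ray(c,ce,.0135)[:2].round(4))
    m=(V<35)
    for st,ce,_ in blobs(m,60):
        if (140<ce[0]<400): print(" dark",st,ce,ray(c,ce,.071)[:2].round(4))
    m=(H>98)&(H<125)&(S>120)&(V>45)
    for st,ce,l in blobs(m,100):
        print(" blue",st,ce)
    m=((H<17)|(H>172))&(S>110)&(V>30)
    for st,ce,l in blobs(m,40): print(" amber",st,ce)
a=d["top"]["image"][185:250,370:440];b=d["scene"]["image"][180:245,155:215]; t=d["top"]["image"][150:280,125:255]
f=lambda x,k:cv2.convertScaleAbs(cv2.resize(x,None,fx=k,fy=k,interpolation=cv2.INTER_CUBIC),alpha=1.8)
A=f(a,4.6);B=f(b,4.6);T=f(t,3.5)
o=np.zeros((600,800,3),np.uint8);o[:A.shape[0],:A.shape[1]]=A;o[300:300+B.shape[0],:B.shape[1]]=B[:300];o[:T.shape[0],340:340+T.shape[1]]=T[:,:460];cv2.imwrite("pics/crop0.png",o)
E
```

```text
top cam [0.492 0.015 0.873]
 yellow [286 174  24  24 434] [297.8 185.5] [ 0.633  -0.0144]
 yellow [174 182  11  11  98] [179.1 186.6] [0.6335 0.1984]
 yellow [168 193  11  12 101] [173.  198.6] [0.6119 0.209 ]
 yellow [166 208   9   5  25] [170.2 209.4] [0.5926 0.2138]
 yellow [159 221  12  11 100] [164.7 225.8] [0.5634 0.2231]
 yellow [154 234  12  12 102] [159.3 239.4] [0.5394 0.2323]
 dark [ 124  143  130  156 1955] [182.6 218.6] [0.5702 0.1798]
 blue [534   0  26  64 708] [550.2  23.1]
 blue [ 145  161   88  107 4012] [192.7 222.5]
 blue [283 252  22  87 736] [293.5 288.1]
 amber [286 191  22  10  53] [295.8 197.2]
 amber [388 197  40  39 972] [405.2 217.1]
scene cam [1.051 0.025 0.774]
 yellow [108   2  35  19 194] [124.    9.7] [-0.265  -0.5621]
 yellow [233   6  25  19 179] [245.4  16.2] [-0.2467 -0.1528]
 yellow [382 215   8   5  27] [385.8 217. ] [0.5323 0.2326]
 yellow [261 224  21  18 278] [271.  232.5] [ 0.5842 -0.0177]
 yellow [375 233  10   9  69] [379.4 237.1] [0.5847 0.2139]
 yellow [368 243  15  19 144] [374.9 252.4] [0.6224 0.2013]
 dark [ 156    0  192   86 4848] [282.1  36.7] [-0.0472 -0.0227]
 dark [137   6  19  15  98] [143.8  16. ] [-0.1339 -0.4484]
 dark [251  73  76  21 242] [288.1  87.1] [0.176  0.0031]
 dark [308 183 101 115 869] [357.7 249.2] [0.6493 0.1553]
 dark [171 193  20  15 166] [178.6 200.2] [ 0.5496 -0.2122]
 dark [170 203  27  20  91] [178.2 213.4] [ 0.5827 -0.2067]
 dark [372 217  26  26 319] [384.4 226.4] [0.5944 0.2119]
 blue [274 158  13  51 337] [279.5 187.2]
 blue [ 326  195   71   85 2364] [358.9 230.1]
 amber [186   0  77   7 210] [231.9   1.9]
 amber [137  12  19   9  67] [143.4  17.2]
 amber [213  21  20   3  41] [223.8  21.7]
 amber [316  24  25   3  46] [328.3  24.6]
 amber [530  56  22  26 156] [540.9  70.7]
 amber [168 191  32  34 815] [183.  207.5]
 amber [176 224  28  15 106] [191.5 233.8]
 amber [261 239  21  13 132] [271.1 246.1]
```

View pics/crop0.png

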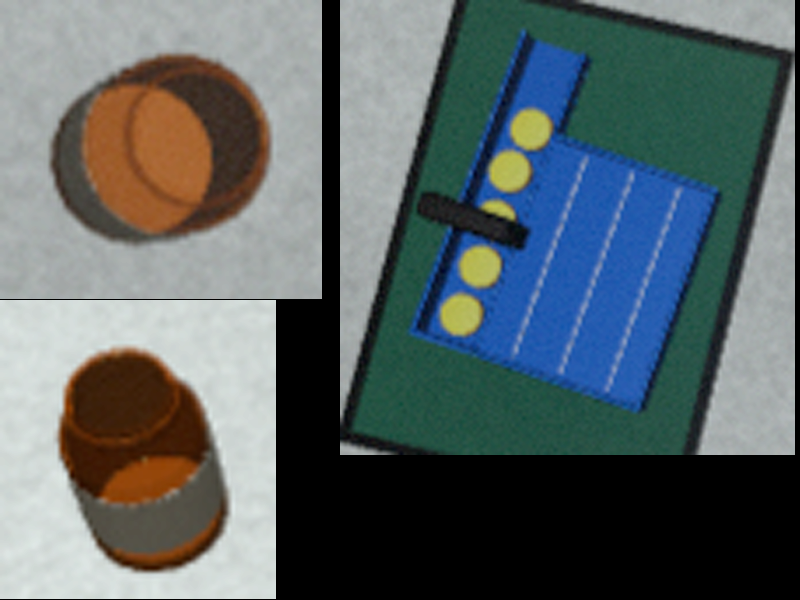

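Enlarged, the jar mouth's outer ellipse centres near (412.8,215.4) in the top view and (181.3,200.9) in the scene view. The tray's corners are clear, and the grip plate's top is near (162.7,213). I fit the poses from these.

Run:
```python
import pickle,numpy as np,cv2
from h import *
s,d=pickle.load(open("c0.pkl","rb"));c=d["top"]
print("mouth top",ray(c,(412.8,215.4),.1),"scene",ray(d["scene"],(181.3,200.9),.1))
T=lambda x,y:np.array([125+(x-340)/3.5,150+y/3.5])-.36
P=[((525,32),(85,16.5,26)),((588,55),(85,-16.5,18)),((413,330),(-76,16.5,26)),((718,188),(40,-104,26)),((640,410),(-77,-104,26)),((532,130),None)]
W=np.array([ray(c,T(*p),.003+q[2]/1e3)[:2] for p,q in P[:5]]);Q=np.array([q[:2] for p,q in P[:5]])/1e3
a=(W-W.mean(0));b=Q-Q.mean(0);h=np.arctan2((b[:,0]*a[:,1]-b[:,1]*a[:,0]).sum(),(a*b).sum())
R=np.array([[np.cos(h),-np.sin(h)],[np.sin(h),np.cos(h)]]);o=W.mean(0)-R@Q.mean(0)
print("heading",np.degrees(h),"origin",o,"resid mm",((W-(Q@R.T+o))*1e3).round(1).tolist())
t=np.array([[.6335,.1984],[.6119,.209],[.5634,.2231],[.5394,.2323]]);print("tabs in tray",((t-o)@R*1e3).round(1))
g=o+R@[-.015,0];print("grip",g, "proj plate", proj(c,[*g,.071]),"scene",proj(d["scene"],[*g,.053]))
for n,(x,y) in dict(mug=(286,122)).items(): print(n,ray(c,(x,y),.085))
```

```text
mouth top [ 0.56786837 -0.19588624  0.1       ] scene [ 0.57169772 -0.19670847  0.1       ]
heading -19.462870497331846 origin [0.59644208 0.21177734] resid mm [[-1.3, -0.6], [-0.8, 0.1], [0.7, -0.5], [0.6, 0.7], [0.8, 0.3]]
tabs in tray [[ 39.4  -0.3]
 [ 15.5   2.5]
 [-34.9  -0.3]
 [-60.6   0.3]]
grip [0.58229921 0.21677528] proj plate [160.33148006 211.63500422] scene [384.43863016 226.24187926]
mug [0.72886455 0.00607767 0.085     ]
```

Request:
play_rows --rows '[{"slide": [0.353,0.184,0],"delta_rot": [0,0,0],"fingers": 1},{"slide": [0.353,0.184,0],"delta_rot": [0,0,0],"fingers": 1},{"slide": [0.353,0.184,0],"delta_rot": [0,0,0],"fingers": 1},{"slide": [0.353,0.184,0],"delta_rot": [0,0,0],"fingers": 1},{"slide": [0.353,0.184,0],"delta_rot": [0,0,0],"fingers": 1},{"slide": [0.353,0.184,0],"delta_rot": [0,0,0],"fingers": 1},{"slide": [0.353,0.184,0],"delta_rot": [0,0,0],"fingers": 1},{"slide": [0.353,0.184,0],"delta_rot": [0,0,0],"fingers": 1}]' --squeeze 50

```text
time_s: 1.15
tcp_pos: [0.5824, 0.2162, 0.2265]
eef_rot: [180.0, 0.0, -26.4]
contact_force: [0.6, 0.5, -0.8]
gripper_width: 0.0879
gripper_force: 0.0
```

Request:
play_rows --rows '[{"slide": [0,0,0],"delta_rot": [0,0,1],"fingers": 1},{"slide": [0,0,0],"delta_rot": [0,0,1],"fingers": 1},{"slide": [0,0,0],"delta_rot": [0,0,1],"fingers": 1},{"slide": [0,0,0],"delta_rot": [0,0,1],"fingers": 1},{"slide": [0,0,0],"delta_rot": [0,0,1],"fingers": 1},{"slide": [0,0,0],"delta_rot": [0,0,1],"fingers": 1},{"slide": [0,0,0],"delta_rot": [0,0,1],"fingers": 1},{"slide": [0,0,0],"delta_rot": [0,0,1],"fingers": 1}]'

```text
time_s: 2.15
tcp_pos: [0.5814, 0.2177, 0.2262]
eef_rot: [180.0, 0.0, -63.3]
contact_force: [0.2, 0.7, -0.3]
gripper_width: 0.0881
gripper_force: 0.0
```

Request:
play_rows --rows '[{"slide": [0,0,0],"delta_rot": [0,0,1],"fingers": 1},{"slide": [0,0,0],"delta_rot": [0,0,1],"fingers": 1},{"slide": [0,0,0],"delta_rot": [0,0,1],"fingers": 1},{"slide": [0,0,0],"delta_rot": [0,0,1],"fingers": 1},{"slide": [0,0,0],"delta_rot": [0,0,1],"fingers": 1},{"slide": [0,0,0],"delta_rot": [0,0,1],"fingers": 1},{"slide": [0,0,0],"delta_rot": [0,0,1],"fingers": 1},{"slide": [0,0,0],"delta_rot": [0,0,1],"fingers": 1}]'

```text
time_s: 3.15
tcp_pos: [0.5814, 0.2178, 0.2262]
eef_rot: [180.0, -0.0, -100.0]
contact_force: [-0.1, -0.9, -0.3]
gripper_width: 0.088
gripper_force: 0.0
```

Request:
play_rows --rows '[{"slide": [0,0,0],"delta_rot": [0,0,1],"fingers": 1},{"slide": [0,0,0],"delta_rot": [0,0,1],"fingers": 1},{"slide": [0,0,0],"delta_rot": [0,0,0.1],"fingers": 1},{"slide": [0,0,0],"delta_rot": [0,0,0],"fingers": 1}]'

```text
time_s: 3.65
tcp_pos: [0.5815, 0.2178, 0.2264]
eef_rot: [180.0, -0.0, -109.3]
contact_force: [-0.4, -0.3, -0.9]
gripper_width: 0.0878
gripper_force: 0.0
```

```bash
cat >> h.py <<'E'
from scipy.spatial.transform import Rotation as Ro
def wcam(r):
    s=r.get_state();c=dict(r.capture("wrist"))
    Rt=Ro.from_euler("xyz",s["eef_rot"],degrees=True).as_matrix();T=np.array(c["T_tool_cam"])
    Rc=Rt@T[:3,:3];C=Rt@T[:3,3]+s["tcp_pos"];c["R"]=Rc.T;c["t"]=-Rc.T@C;return s,c
E
python3 - <<'E'
from plant import r
from h import *
s,c=wcam(r);print(s["joints"].round(1))
im=c["image"];hsv=cv2.cvtColor(im,cv2.COLOR_BGR2HSV);H,S,V=[hsv[...,i].astype(int) for i in range(3)]
for st,ce,_ in blobs((H>17)&(H<35)&(S>90)&(V>70),100): print(" y",st,ce,ray(c,ce,.0135)[:2].round(4))
for st,ce,l in blobs((V<35),200): print(" dark",st,ce,cv2.minAreaRect(np.argwhere(l)[:,::-1].astype(np.float32)),ray(c,ce,.071)[:2].round(4))
cv2.imwrite("pics/w1.png",cv2.convertScaleAbs(im,alpha=1.6))
E
```

```text
[ 38.5  15.5  -6.5  -0.  -68.  -57.9]
 y [220 159  20  20 319] [229.4 168.5] [0.6311 0.1967]
 y [268 161   8  19 100] [271.8 169.8] [0.5901 0.2126]
 y [291 160  20  19 302] [300.7 169.1] [0.5616 0.2219]
 y [316 160  20  20 314] [325.6 169.8] [0.5375 0.2312]
 y [243 162  20  20 316] [252.4 171.4] [0.6097 0.2075]
 y [ 71 285  18  56 329] [ 76.1 315.4] [0.8665 0.2999]
 y [473 285  19  56 339] [485.9 315.8] [0.4115 0.4613]
 dark [ 141   27  256  197 4328] [277.8 112.3] ((277.21783447265625, 127.17822265625), (176.32058715820312, 256.3215637207031), 84.2894058227539) [0.5634 0.1574]
 dark [275 153  15  55 500] [281.5 181.5] ((282.0, 180.0), (54.0, 14.0), 90.0) [0.5803 0.2146]
 dark [    0   247   560   173 43355] [270.8 351.8] ((279.49993896484375, 333.0), (558.9998779296875, 171.99996948242188), 0.0) [0.6505 0.3808]
```

View pics/w1.png

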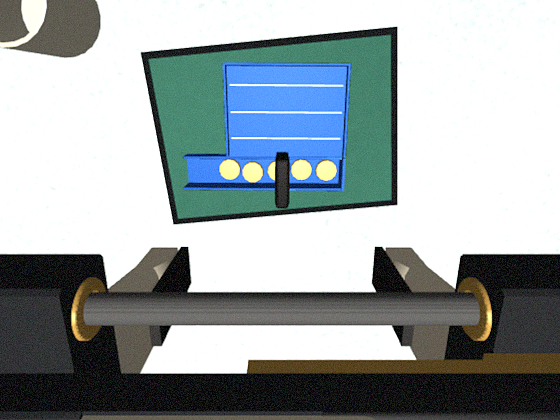

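The wrist view shows the plate at (282,180), centred between the fingers and square to the trough, so I go down and grip it.

Request:
play_rows --rows '[{"slide": [0.01,0,0.35],"delta_rot": [0,0,0],"fingers": 1},{"slide": [0,0,0.35],"delta_rot": [0,0,0],"fingers": 1},{"slide": [0,0,0.3],"delta_rot": [0,0,0],"fingers": 1},{"slide": [0,0,0.15],"delta_rot": [0,0,0],"fingers": 1},{"slide": [0,0,0.1],"delta_rot": [0,0,0],"fingers": 1},{"slide": [0,0,0],"delta_rot": [0,0,0],"fingers": 1}]'

```text
time_s: 4.45
tcp_pos: [0.5808, 0.2162, 0.0384]
eef_rot: [180.0, -0.1, -109.4]
contact_force: [0.4, 0.6, 0.4]
gripper_width: 0.0875
gripper_force: 0.0
```

Request:
play_rows --rows '[{"slide": [0,0,0],"delta_rot": [0,0,0],"fingers": -0.5},{"slide": [0,0,0],"delta_rot": [0,0,0],"fingers": -0.75},{"slide": [0,0,0],"delta_rot": [0,0,0],"fingers": -1},{"slide": [0,0,0],"delta_rot": [0,0,0],"fingers": -1},{"slide": [0,0,0],"delta_rot": [0,0,0],"fingers": -1},{"slide": [0,0,0],"delta_rot": [0,0,0],"fingers": -1},{"slide": [0,0,0],"delta_rot": [0,0,0],"fingers": -1},{"slide": [0,0,0],"delta_rot": [0,0,0],"fingers": -1}]'

```text
time_s: 5.45
tcp_pos: [0.5811, 0.2164, 0.039]
eef_rot: [180.0, -0.0, -109.4]
contact_force: [0.4, -0.5, 0.1]
gripper_width: 0.0129
gripper_force: 0.4
```

Request:
play_rows --rows '[{"slide": [0,0,0],"delta_rot": [0,0,0],"fingers": -1},{"slide": [0,0,0],"delta_rot": [0,0,0],"fingers": -1},{"slide": [0,0,0],"delta_rot": [0,0,0],"fingers": -1},{"slide": [0,0,0],"delta_rot": [0,0,0],"fingers": -1}]'

```text
time_s: 5.95
tcp_pos: [0.581, 0.2164, 0.039]
eef_rot: [180.0, -0.0, -109.4]
contact_force: [-1.6, -0.2, -0.2]
gripper_width: 0.0116
gripper_force: 50.0
```

Request:
play_rows --rows '[{"slide": [0,0,-0.03],"delta_rot": [0,0,0],"fingers": -1},{"slide": [0,0,-0.05],"delta_rot": [0,0,0],"fingers": -1},{"slide": [0,0,-0.1],"delta_rot": [0,0,0],"fingers": -1},{"slide": [0,0,-0.15],"delta_rot": [0,0,0],"fingers": -1},{"slide": [0,0,-0.2],"delta_rot": [0,0,0],"fingers": -1},{"slide": [0,0,-0.2],"delta_rot": [0,0,0],"fingers": -1},{"slide": [0,0,-0.15],"delta_rot": [0,0,0],"fingers": -1},{"slide": [0,0,-0.08],"delta_rot": [0,0,0],"fingers": -1}]'

```text
time_s: 6.95
tcp_pos: [0.5816, 0.2168, 0.1855]
eef_rot: [-179.9, 0.1, -109.4]
contact_force: [-0.9, 0.7, -2.0]
gripper_width: 0.0117
gripper_force: 50.0
```

Run:
```python
from plant import r
from h import *
s,c=wcam(r);print(s)
im=c["image"];cv2.imwrite("pics/w2.png",cv2.convertScaleAbs(im,alpha=1.6))
```

```text
{'time_s': 6.95, 'joints': array([ 3.84457374e+01,  1.70206235e+01, -9.98353358e+00,  9.80396262e-03,
       -6.28264777e+01, -5.78685048e+01]), 'qd': array([-2.46798528e-02, -3.28377955e+00,  5.88806019e+00, -4.94883689e-01,
       -1.07261966e+01, -6.89022385e-03]), 'joint_torque': array([-2.68598925e-02, -5.30912125e+01,  2.84678775e+01,  7.08277300e+00,
        4.22617688e-02, -1.37112296e-03]), 'tcp_pos': array([0.58160202, 0.21676145, 0.18553952]), 'eef_rot': array([-1.79902524e+02,  1.38777222e-01, -1.09418185e+02]), 'contact_force': array([-0.87895352,  0.7119882 , -1.99687367]), 'moment': array([ 0.20912056, -0.04076339, -0.02241391]), 'gripper_force': 49.99288558959961, 'gripper_width': 0.011744605253415107}
```

View pics/w2.png

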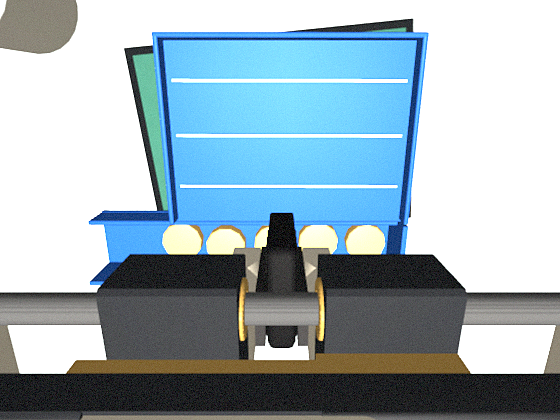

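Five tablets sit in the trough (about 182, 225, 265, 318 and 365, row 240), and the tray hangs level. Next I turn it towards the jar, gently.

Request:
play_rows --rows '[{"slide": [0,0,0],"delta_rot": [0,0,0.5],"fingers": -1},{"slide": [0,0,0],"delta_rot": [0,0,1],"fingers": -1},{"slide": [0,0,0],"delta_rot": [0,0,1],"fingers": -1},{"slide": [0,0,0],"delta_rot": [0,0,1],"fingers": -1},{"slide": [0,0,0],"delta_rot": [0,0,1],"fingers": -1},{"slide": [0,0,0],"delta_rot": [0,0,1],"fingers": -1},{"slide": [0,0,0],"delta_rot": [0,0,1],"fingers": -1},{"slide": [0,0,0],"delta_rot": [0,0,1],"fingers": -1}]'

```text
time_s: 8.0
tcp_pos: [0.5807, 0.2162, 0.1823]
eef_rot: [180.0, -0.1, -144.0]
contact_force: [0.3, -1.2, -2.3]
gripper_width: 0.0115
gripper_force: 50.0
```

Request:
play_rows --rows '[{"slide": [0,0,0],"delta_rot": [0,0,1],"fingers": -1},{"slide": [0,0,0],"delta_rot": [0,0,1],"fingers": -1},{"slide": [0,0,0],"delta_rot": [0,0,1],"fingers": -1},{"slide": [0,0,0],"delta_rot": [0,0,1],"fingers": -1},{"slide": [0,0,0],"delta_rot": [0,0,1],"fingers": -1},{"slide": [0,0,0],"delta_rot": [0,0,0.5],"fingers": -1},{"slide": [0,0,0],"delta_rot": [0,0,0],"fingers": -1}]'

```text
time_s: 8.88
tcp_pos: [0.5807, 0.2163, 0.1824]
eef_rot: [-180.0, -0.1, -169.0]
contact_force: [0.5, 0.8, -2.2]
gripper_width: 0.0119
gripper_force: 50.0
```

Request:
play_rows --rows '[{"slide": [0.01,-0.03,0],"delta_rot": [0,0,0],"fingers": -1},{"slide": [0.02,-0.07,0],"delta_rot": [0,0,0],"fingers": -1},{"slide": [0.04,-0.11,0],"delta_rot": [0,0,0],"fingers": -1},{"slide": [0.04,-0.14,0],"delta_rot": [0,0,0],"fingers": -1},{"slide": [0.04,-0.14,0],"delta_rot": [0,0,0],"fingers": -1},{"slide": [0.04,-0.14,0],"delta_rot": [0,0,0],"fingers": -1},{"slide": [0.04,-0.14,0],"delta_rot": [0,0,0],"fingers": -1},{"slide": [0.04,-0.14,0],"delta_rot": [0,0,0],"fingers": -1}]'

```text
time_s: 9.88
tcp_pos: [0.5672, 0.0731, 0.1831]
eef_rot: [-180.0, 0.0, -169.0]
contact_force: [0.9, 0.6, -1.8]
gripper_width: 0.0116
gripper_force: 50.0
```

Request:
play_rows --rows '[{"slide": [0.04,-0.14,0],"delta_rot": [0,0,0],"fingers": -1},{"slide": [0.04,-0.14,0],"delta_rot": [0,0,0],"fingers": -1},{"slide": [0.04,-0.14,0],"delta_rot": [0,0,0],"fingers": -1},{"slide": [0.04,-0.14,0],"delta_rot": [0,0,0],"fingers": -1},{"slide": [0.04,-0.14,0],"delta_rot": [0,0,0],"fingers": -1},{"slide": [0.03,-0.09,0],"delta_rot": [0,0,0],"fingers": -1},{"slide": [0.02,-0.04,0],"delta_rot": [0,0,0],"fingers": -1},{"slide": [0,0,0],"delta_rot": [0,0,0],"fingers": -1}]'

```text
time_s: 10.88
tcp_pos: [0.5542, -0.0549, 0.1831]
eef_rot: [180.0, 0.0, -169.0]
contact_force: [-0.1, -0.0, -1.1]
gripper_width: 0.0116
gripper_force: 50.0
```

Run:
```python
from plant import r
from h import *
s=r.get_state();print(s["tcp_pos"],s["eef_rot"],s["joints"].round(1),s["contact_force"],s["moment"])
a=r.capture("top")["image"];b=r.capture("scene")["image"]
f=lambda x,k:cv2.convertScaleAbs(cv2.resize(x,None,fx=k,fy=k,interpolation=cv2.INTER_CUBIC),alpha=1.8)
cv2.imwrite("pics/c3.png",np.hstack([f(a[150:300,310:450],2.8),f(b[135:285,130:270],2.8)]))
```

```text
[ 0.55421726 -0.05488569  0.18305776] [ 1.79996267e+02  2.00778546e-03 -1.69039506e+02] [ 14.5  11.4 -18.   -0.  -60.6 -93.5] [-0.07891965 -0.0482183  -1.10143979] [ 0.05685359 -0.23326938  0.03296972]
```

View pics/c3.png

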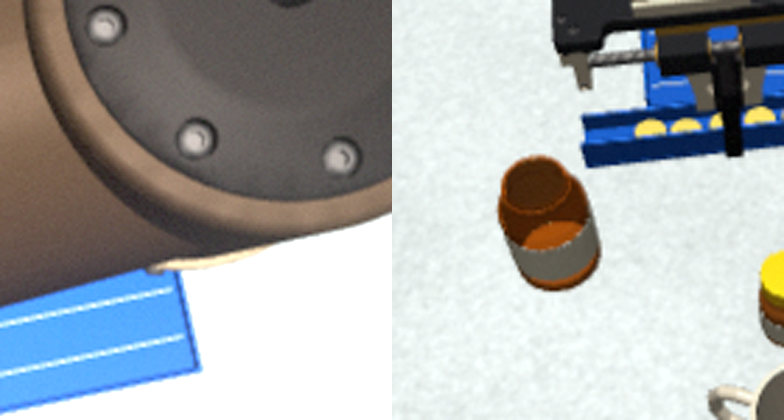

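The scene crop shows the spout level, about 50 mm short of the jar mouth. The tip's lower near corner is near (201,194) full-frame, and the tablets are still in place. I check that against the arm's pose and work out the remaining shift.

Run:
```python
import pickle
from plant import r
from h import *
s0,d=pickle.load(open("c0.pkl","rb"));sc=d["scene"]
s=r.get_state();R=Ro.from_euler("xyz",s["eef_rot"],degrees=True).as_matrix();p=s["tcp_pos"]
W=lambda x,y,z:p+R@np.array([-y,-(x+15),36-z])/1e3
for q in [(85,16.5,0),(85,16.5,26),(85,-16.5,18)]: print(q,"pred px",proj(sc,W(*q)).round(1))
print("seen corners: bottom (200.7,194.3) top (199.3,176.5) ")
M=np.array([.570,-.1962,.1])
u=-R[:,1];t=M-.004*u;tip=W(85,0,0)
print("tip",tip,"need tool-frame mm",(R.T@(t-tip)*1e3).round(1))
# rim in the scene picture: outline of projected outer circle vs mask leftmost/top
th=np.linspace(0,6.28,60);C=np.array([proj(sc,M+.024*np.array([np.cos(a),np.sin(a),0])) for a in th])
print("rim proj left/right/top",C[:,0].min(),C[:,0].max(),C[:,1].min(),C[:,1].max())
ct=d["top"];C=np.array([proj(ct,M+.024*np.array([np.cos(a),np.sin(a),0])) for a in th]);print("top",C.min(0),C.max(0))
for c,b in((sc,(168,191,32,34)),(ct,(388,197,40,39))):
    hsv=cv2.cvtColor(c["image"],cv2.COLOR_BGR2HSV).astype(int);m=((hsv[...,0]<17)|(hsv[...,0]>172))&(hsv[...,1]>90)
    st=max([x for x in blobs(m[180:250,150:440],100)],key=lambda x:x[0][4])[0];print(st[0]+150,st[1]+180,st[2:])
```

```text
(85, 16.5, 0) pred px [199.7 194.9]
(85, 16.5, 26) pred px [197.4 186.4]
(85, -16.5, 18) pred px [197.6 175.4]
seen corners: bottom (200.7,194.3) top (199.3,176.5) 
tip [ 0.57345262 -0.15245638  0.14704986] need tool-frame mm [ 11.7 -38.3  47. ]
rim proj left/right/top 169.5841703649645 193.76939759269996 190.7004634392178 210.0581866432544
top [398.08959459 199.31213612] [427.79197952 228.9361281 ]
168 191 [ 33  34 852]
387 197 [  41   39 1147]
```

Request:
play_rows --rows '[{"slide": [0.01,-0.03,0.02],"delta_rot": [0,0,0],"fingers": -1},{"slide": [0.02,-0.06,0.04],"delta_rot": [0,0,0],"fingers": -1},{"slide": [0.02,-0.07,0.05],"delta_rot": [0,0,0],"fingers": -1},{"slide": [0.018,-0.06,0.05],"delta_rot": [0,0,0],"fingers": -1},{"slide": [0.01,-0.043,0.04],"delta_rot": [0,0,0],"fingers": -1},{"slide": [0,0,0.02],"delta_rot": [0,0,0],"fingers": -1},{"slide": [0,0,0],"delta_rot": [0,0,0],"fingers": -1}]'

```text
time_s: 11.85
tcp_pos: [0.5503, -0.0956, 0.1498]
eef_rot: [-180.0, -0.0, -169.0]
contact_force: [0.8, -0.4, -1.4]
gripper_width: 0.0117
gripper_force: 50.0
```

Run:
```python
from plant import r
from h import *
s=r.get_state();R=Ro.from_euler("xyz",s["eef_rot"],degrees=True).as_matrix();p=s["tcp_pos"]
print(p,s["eef_rot"],s["contact_force"],s["moment"])
W=lambda x,y,z:p+R@np.array([-y,-(x+15),36-z])/1e3
b=r.capture("scene");print("tip",W(85,0,0),[proj(b,W(*q)).round(1).tolist() for q in [(85,16.5,0),(85,16.5,26)]])
f=lambda x,k:cv2.convertScaleAbs(cv2.resize(x,None,fx=k,fy=k,interpolation=cv2.INTER_CUBIC),alpha=1.8)
w=r.capture("wrist")["image"]
cv2.imwrite("pics/c4.png",np.hstack([f(b["image"][150:240,150:240],5),f(w,.8)[:450][:, :350] if 0 else cv2.copyMakeBorder(f(w,.62),0,450-260,0,0,cv2.BORDER_CONSTANT)]))
```

```text
[ 0.55029351 -0.09562168  0.14984102] [-1.79999732e+02 -2.05284839e-02 -1.69022305e+02] [ 0.83436997 -0.43171211 -1.40774914] [ 0.06177357 -0.19133066 -0.06879961]
tip [ 0.56932356 -0.19379444  0.11384149] [[181.7, 202.6], [179.0, 194.6]]
```

View pics/c4.png

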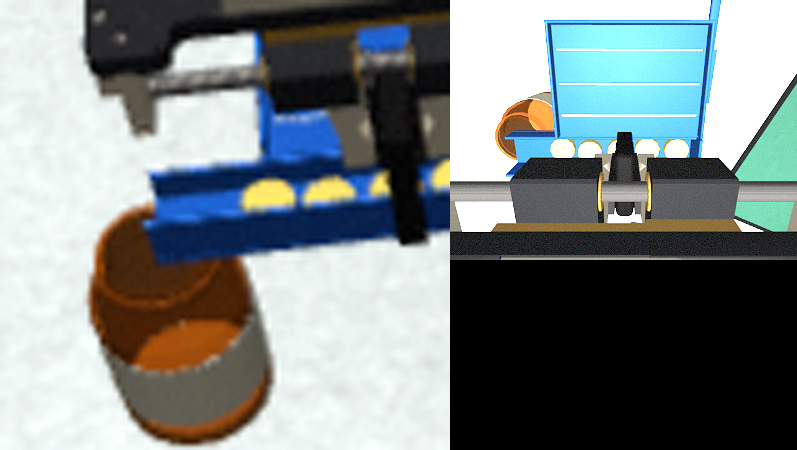

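The scene crop shows the tip's near lower corner at (181.6,202.4), where predicted and just over the mouth. I use the wrist image to check the sideways alignment on the rim's visible arc.

Run:
```python
from plant import r
from h import *
from scipy.optimize import least_squares
s,c=wcam(r);im=c["image"];hsv=cv2.cvtColor(im,cv2.COLOR_BGR2HSV).astype(int)
m=((hsv[...,0]<17)|(hsv[...,0]>172))&(hsv[...,1]>90);m[:,250:]=0;m[260:]=0
st,ce,l=max(blobs(m,100),key=lambda x:x[0][4]);print(st)
P=[]
for y in range(st[1],st[1]+st[3]):
    x=np.where(l[y])[0]
    if len(x):P.append((x[0]-.5,y))
P=np.array(P,float);print(P[::4].tolist())
X=np.array([ray(c,p,.1)[:2] for p in P])
for lo,hi in((0,1),(.35,1),(.5,1)):
    k=X[int(lo*len(X)):int(hi*len(X))]
    f=least_squares(lambda q:np.hypot(*(k-q).T)-.024,[.57,-.196],loss="soft_l1",f_scale=.0005)
    print(lo,f.x,np.abs(f.fun).mean()*1e3)
th=np.linspace(0,6.28,200);C=np.array([proj(c,[.57+.024*np.cos(a),-.1962+.024*np.sin(a),.1]) for a in th]);print(C.min(0),C.max(0),C[C[:,0].argmin()])
print("tip px",[proj(c,s["tcp_pos"]+Ro.from_euler("xyz",s["eef_rot"],degrees=True).apply([-y/1e3,-.1,(36-z)/1e3])).round(1) for y,z in((16.5,26),(-16.5,18))])
```

```text
[  72  160   96   98 4712]
[[123.5, 160.0], [110.5, 164.0], [101.5, 168.0], [95.5, 172.0], [91.5, 176.0], [88.5, 180.0], [85.5, 184.0], [84.5, 188.0], [82.5, 192.0], [80.5, 196.0], [77.5, 200.0], [75.5, 204.0], [73.5, 208.0], [72.5, 212.0], [71.5, 216.0], [72.5, 220.0], [72.5, 224.0], [73.5, 228.0], [75.5, 232.0], [76.5, 236.0], [79.5, 240.0], [82.5, 244.0], [87.5, 248.0], [92.5, 252.0], [100.5, 256.0]]
0 [ 0.56593042 -0.19782768] 2.4446640777080293
0.35 [ 0.56785737 -0.19722698] 0.17227931678637964
0.5 [ 0.567746   -0.19731297] 0.18460300167517235
[ 73.72309513 189.09509615] [153.04932694 262.8042124 ] [ 73.72309513 220.87669727]
tip px [array([ 88.8, 284.8]), array([ 86.7, 219.5])]
```

Taken together, the wrist view puts the tip on the mouth's centre line and about 5 mm short of centre, which is good. I lower in fine steps with averaged force readings.

Request:
play_rows --rows '[{"slide": [0,0,0.015],"delta_rot": [0,0,0],"fingers": -1},{"slide": [0,0,0.02],"delta_rot": [0,0,0],"fingers": -1},{"slide": [0,0,0.015],"delta_rot": [0,0,0],"fingers": -1},{"slide": [0,0,0.01],"delta_rot": [0,0,0],"fingers": -1},{"slide": [0,0,0],"delta_rot": [0,0,0],"fingers": -1},{"slide": [0,0,0],"delta_rot": [0,0,0],"fingers": -1}]'

```text
time_s: 12.75
tcp_pos: [0.5504, -0.0956, 0.1411]
eef_rot: [-180.0, 0.0, -169.0]
contact_force: [-0.5, -0.2, -1.5]
gripper_width: 0.0117
gripper_force: 50.0
```

```bash
cat > f.py <<'E'
from plant import r
import numpy as np
L=[]
for i in range(5):
    r.capture("top"); s=r.get_state(); L.append(np.r_[s["contact_force"],s["moment"]*10,s["tcp_pos"]*1e3,s["eef_rot"]])
print(round(s["time_s"],2),"F,M*10,mm,deg",np.mean(L,0).round(2).tolist(),"sd",np.std(L,0)[:6].round(2).tolist())
E
python3 f.py
```

```text
13.0 F,M*10,mm,deg [-0.25, 0.33, -1.86, 0.64, -2.03, 0.09, 550.37, -95.61, 141.14, -180.0, 0.01, -169.01] sd [0.49, 0.87, 0.47, 0.19, 0.46, 0.37]
```

Request:
play_rows --rows '[{"slide": [0,0,0.005],"delta_rot": [0,0,0],"fingers": -1},{"slide": [0,0,0.005],"delta_rot": [0,0,0],"fingers": -1},{"slide": [0,0,0],"delta_rot": [0,0,0],"fingers": -1}]'

```text
time_s: 13.38
tcp_pos: [0.5503, -0.0956, 0.1395]
eef_rot: [180.0, -0.0, -169.0]
contact_force: [1.0, 0.1, -1.9]
gripper_width: 0.0117
gripper_force: 50.0
```

Request:
play_rows --rows '[{"slide": [0,0,0.003],"delta_rot": [0,0,0],"fingers": -1},{"slide": [0,0,0],"delta_rot": [0,0,0],"fingers": -1}]'

```text
time_s: 13.62
tcp_pos: [0.5503, -0.0956, 0.1391]
eef_rot: [180.0, 0.0, -169.0]
contact_force: [0.8, -1.0, -1.4]
gripper_width: 0.0117
gripper_force: 50.0
```

```bash
python3 f.py
```

```text
13.88 F,M*10,mm,deg [0.35, -0.02, -1.3, 0.58, -2.01, -0.09, 550.34, -95.59, 139.11, -108.0, 0.0, -169.01] sd [0.44, 0.39, 0.42, 0.25, 0.26, 0.22]
```

Request:
play_rows --rows '[{"slide": [0,0,0.003],"delta_rot": [0,0,0],"fingers": -1},{"slide": [0,0,0],"delta_rot": [0,0,0],"fingers": -1}]'

```text
time_s: 14.12
tcp_pos: [0.5503, -0.0956, 0.1386]
eef_rot: [180.0, -0.0, -169.0]
contact_force: [-0.3, -0.5, -1.8]
gripper_width: 0.012
gripper_force: 50.0
```

```bash
python3 f.py
```

```text
14.38 F,M*10,mm,deg [-0.11, -0.36, -1.97, 0.63, -2.07, 0.25, 550.33, -95.6, 138.67, -108.0, -0.0, -169.01] sd [0.44, 0.51, 0.32, 0.11, 0.15, 0.11]
```

Request:
play_rows --rows '[{"slide": [0,0,0.003],"delta_rot": [0,0,0],"fingers": -1},{"slide": [0,0,0],"delta_rot": [0,0,0],"fingers": -1}]'

```text
time_s: 14.62
tcp_pos: [0.5503, -0.0956, 0.1382]
eef_rot: [180.0, -0.0, -169.0]
contact_force: [-0.9, -0.5, -1.4]
gripper_width: 0.0118
gripper_force: 50.0
```

```bash
python3 f.py
```

```text
14.88 F,M*10,mm,deg [-0.26, 0.33, -1.94, 0.52, -1.98, 0.09, 550.33, -95.6, 138.21, -36.0, -0.0, -169.01] sd [0.49, 0.14, 0.38, 0.17, 0.19, 0.31]
```

Request:
play_rows --rows '[{"slide": [0,0,0.003],"delta_rot": [0,0,0],"fingers": -1},{"slide": [0,0,0],"delta_rot": [0,0,0],"fingers": -1}]'

```text
time_s: 15.12
tcp_pos: [0.5503, -0.0956, 0.1377]
eef_rot: [180.0, -0.0, -169.0]
contact_force: [-0.1, -0.3, -2.6]
gripper_width: 0.0118
gripper_force: 50.0
```

```bash
python3 f.py
```

```text
15.38 F,M*10,mm,deg [-0.18, -0.01, -1.58, 0.7, -2.37, 0.12, 550.33, -95.6, 137.77, 36.0, -0.0, -169.01] sd [0.55, 0.2, 0.42, 0.25, 0.3, 0.19]
```

Request:
play_rows --rows '[{"slide": [0,0,0.003],"delta_rot": [0,0,0],"fingers": -1},{"slide": [0,0,0],"delta_rot": [0,0,0],"fingers": -1}]'

```text
time_s: 15.62
tcp_pos: [0.5503, -0.0956, 0.1373]
eef_rot: [180.0, -0.0, -169.0]
contact_force: [0.4, -0.4, -1.6]
gripper_width: 0.0115
gripper_force: 50.0
```

```bash
python3 f.py
```

```text
15.88 F,M*10,mm,deg [-0.15, -0.09, -1.97, 0.87, -1.96, -0.24, 550.33, -95.6, 137.31, -36.0, -0.0, -169.01] sd [0.75, 0.1, 0.24, 0.47, 0.16, 0.21]
```

Request:
play_rows --rows '[{"slide": [0,0,0.003],"delta_rot": [0,0,0],"fingers": -1},{"slide": [0,0,0],"delta_rot": [0,0,0],"fingers": -1}]'

```text
time_s: 16.12
tcp_pos: [0.5503, -0.0956, 0.1368]
eef_rot: [180.0, -0.0, -169.0]
contact_force: [1.2, -0.6, -2.5]
gripper_width: 0.0115
gripper_force: 50.0
```

```bash
python3 f.py
```

```text
16.38 F,M*10,mm,deg [0.07, 0.48, -1.68, 0.41, -2.0, 0.14, 550.32, -95.6, 136.86, -36.0, -0.0, -169.01] sd [0.57, 0.3, 0.53, 0.12, 0.21, 0.21]
```

Request:
play_rows --rows '[{"slide": [0,0,0.002],"delta_rot": [0,0,0],"fingers": -1},{"slide": [0,0,0],"delta_rot": [0,0,0],"fingers": -1}]'

```text
time_s: 16.62
tcp_pos: [0.5503, -0.0956, 0.1365]
eef_rot: [180.0, -0.0, -169.0]
contact_force: [0.3, -0.0, -2.2]
gripper_width: 0.0118
gripper_force: 50.0
```

```bash
python3 f.py
```

```text
16.88 F,M*10,mm,deg [0.6, 0.25, -1.78, 0.81, -1.96, -0.03, 550.31, -95.61, 136.55, -36.0, -0.0, -169.01] sd [0.57, 0.15, 0.36, 0.21, 0.2, 0.36]
```

Request:
play_rows --rows '[{"slide": [0,0,0.002],"delta_rot": [0,0,0],"fingers": -1},{"slide": [0,0,0],"delta_rot": [0,0,0],"fingers": -1}]'

```text
time_s: 17.12
tcp_pos: [0.5503, -0.0956, 0.1362]
eef_rot: [-180.0, -0.0, -169.0]
contact_force: [0.3, -0.0, -2.5]
gripper_width: 0.0118
gripper_force: 50.0
```

```bash
python3 f.py
```

```text
17.38 F,M*10,mm,deg [-0.22, 0.06, -2.01, 0.29, -2.05, -0.1, 550.32, -95.61, 136.25, -36.0, -0.0, -169.01] sd [0.45, 0.29, 0.22, 0.31, 0.49, 0.25]
```

Request:
play_rows --rows '[{"slide": [0,0,0.002],"delta_rot": [0,0,0],"fingers": -1},{"slide": [0,0,0],"delta_rot": [0,0,0],"fingers": -1}]'

```text
time_s: 17.62
tcp_pos: [0.5503, -0.0956, 0.136]
eef_rot: [-180.0, 0.0, -169.0]
contact_force: [0.0, 0.8, -1.3]
gripper_width: 0.0117
gripper_force: 50.0
```

```bash
python3 f.py
```

```text
17.88 F,M*10,mm,deg [0.07, -0.3, -1.78, 0.64, -1.9, -0.18, 550.35, -95.59, 135.98, -180.0, 0.0, -169.01] sd [0.66, 0.27, 0.24, 0.23, 0.29, 0.3]
```

Request:
play_rows --rows '[{"slide": [0,0,0.002],"delta_rot": [0,0,0],"fingers": -1},{"slide": [0,0,0],"delta_rot": [0,0,0],"fingers": -1}]'

```text
time_s: 18.12
tcp_pos: [0.5504, -0.0956, 0.1359]
eef_rot: [-180.0, 0.0, -169.0]
contact_force: [-1.5, 1.6, 0.9]
gripper_width: 0.0116
gripper_force: 50.0
```

```bash
python3 f.py
```

```text
18.38 F,M*10,mm,deg [-0.79, 1.15, 1.02, 2.76, 0.91, -0.24, 550.43, -95.57, 135.84, -180.0, 0.02, -169.01] sd [0.27, 0.35, 0.39, 0.38, 0.37, 0.29]
```

Contact: about 2.8 N, which is light. I ease off slightly and start tipping about the rim contact, in small chunks with force checks.

Request:
play_rows --rows '[{"slide": [0,0,-0.001],"delta_rot": [0,0,0],"fingers": -1},{"slide": [0,0,0],"delta_rot": [0,0,0],"fingers": -1}]'

```text
time_s: 18.62
tcp_pos: [0.5504, -0.0956, 0.1359]
eef_rot: [-180.0, 0.0, -169.0]
contact_force: [0.6, 1.1, 1.7]
gripper_width: 0.0117
gripper_force: 50.0
```

```bash
python3 f.py
```

```text
18.88 F,M*10,mm,deg [-0.24, 1.06, 0.91, 3.35, -0.22, -0.03, 550.4, -95.57, 135.86, -180.0, 0.01, -169.01] sd [0.57, 0.45, 0.55, 0.22, 0.43, 0.42]
```

Request:
play_rows --rows '[{"slide": [0,-0.0101,-0.0249],"delta_rot": [-0.5,0,0],"fingers": -1},{"slide": [0,-0.0101,-0.0249],"delta_rot": [-0.5,0,0],"fingers": -1},{"slide": [0,0,0],"delta_rot": [0,0,0],"fingers": -1}]'

```text
time_s: 19.25
tcp_pos: [0.5512, -0.0994, 0.1431]
eef_rot: [175.4, 0.0, -169.1]
contact_force: [0.2, 0.2, -0.7]
gripper_width: 0.0118
gripper_force: 50.0
```

```bash
python3 f.py
```

```text
19.5 F,M*10,mm,deg [0.36, -0.5, -0.87, -5.77, -3.81, -0.11, 550.78, -98.93, 142.93, 175.46, -0.02, -169.03] sd [0.57, 0.39, 0.35, 0.3, 0.37, 0.3]
```

Request:
play_rows --rows '[{"slide": [0,-0.0101,-0.0245],"delta_rot": [-0.5,0,0],"fingers": -1},{"slide": [0,-0.0101,-0.0245],"delta_rot": [-0.5,0,0],"fingers": -1},{"slide": [0,-0.0101,-0.0245],"delta_rot": [-0.5,0,0],"fingers": -1},{"slide": [0,0,0],"delta_rot": [0,0,0],"fingers": -1}]'

```text
time_s: 20.0
tcp_pos: [0.5522, -0.1048, 0.1535]
eef_rot: [168.6, -0.0, -169.1]
contact_force: [-1.0, -0.2, -1.6]
gripper_width: 0.0117
gripper_force: 50.0
```

```bash
python3 f.py
python3 - <<'E'
from plant import r
from h import *
b=r.capture("scene")["image"][150:250,140:250]
cv2.imwrite("pics/c5.png",cv2.convertScaleAbs(cv2.resize(b,None,fx=5,fy=5,interpolation=cv2.INTER_CUBIC),alpha=1.8))
E
```

```text
20.25 F,M*10,mm,deg [0.02, -0.26, -0.95, -9.58, -3.95, 0.04, 551.86, -104.35, 153.4, 168.59, -0.02, -169.01] sd [0.2, 0.31, 0.36, 0.21, 0.63, 0.19]
```

View pics/c5.png

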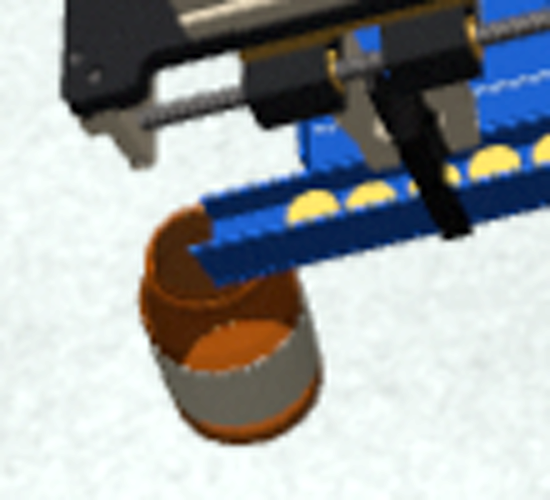

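The crop shows the spout tipped about 11° with its end inside the mouth near (205,285), the tablets still in line and the jar not moved. I carry on.

Request:
play_rows --rows '[{"slide": [0,-0.0101,-0.0245],"delta_rot": [-0.5,0,0],"fingers": -1},{"slide": [0,-0.0101,-0.0245],"delta_rot": [-0.5,0,0],"fingers": -1},{"slide": [0,-0.0101,-0.0245],"delta_rot": [-0.5,0,0],"fingers": -1},{"slide": [0,0,0],"delta_rot": [0,0,0],"fingers": -1}]'

```text
time_s: 20.8
tcp_pos: [0.5535, -0.1118, 0.163]
eef_rot: [161.7, -0.0, -169.1]
contact_force: [0.4, -0.4, -0.5]
gripper_width: 0.0113
gripper_force: 50.0
```

```bash
python3 f.py
```

```text
21.05 F,M*10,mm,deg [0.21, -0.77, -1.23, -14.21, -4.44, -0.15, 553.27, -111.21, 163.09, 161.71, -0.01, -169.01] sd [0.52, 0.36, 0.41, 0.29, 0.4, 0.36]
```

Request:
play_rows --rows '[{"slide": [0,-0.0101,-0.0241],"delta_rot": [-0.5,0,0],"fingers": -1},{"slide": [0,-0.0101,-0.0241],"delta_rot": [-0.5,0,0],"fingers": -1},{"slide": [0,-0.0101,-0.0241],"delta_rot": [-0.5,0,0],"fingers": -1},{"slide": [0,0,0],"delta_rot": [0,0,0],"fingers": -1}]'

```text
time_s: 21.55
tcp_pos: [0.5549, -0.1196, 0.1715]
eef_rot: [154.8, -0.0, -169.1]
contact_force: [-0.3, -0.6, -0.5]
gripper_width: 0.0118
gripper_force: 50.0
```

```bash
python3 f.py
```

```text
21.8 F,M*10,mm,deg [-0.84, -0.2, -1.57, -17.87, -3.99, 0.13, 554.8, -119.01, 171.65, 154.84, -0.01, -169.0] sd [0.24, 0.67, 0.52, 0.33, 0.27, 0.21]
```

Request:
play_rows --rows '[{"slide": [0,-0.0008,0.0018],"delta_rot": [0,0,0],"fingers": -1},{"slide": [0,0,0],"delta_rot": [0,0,0],"fingers": -1}]'

```text
time_s: 22.05
tcp_pos: [0.5549, -0.119, 0.1716]
eef_rot: [154.8, 0.0, -169.0]
contact_force: [-1.2, 0.9, -1.0]
gripper_width: 0.0117
gripper_force: 50.0
```

```bash
python3 f.py
python3 - <<'E'
from plant import r
from h import *
b=r.capture("scene")["image"][150:250,140:250]
cv2.imwrite("pics/c6.png",cv2.convertScaleAbs(cv2.resize(b,None,fx=5,fy=5,interpolation=cv2.INTER_CUBIC),alpha=1.8))
E
```

```text
22.3 F,M*10,mm,deg [-0.74, 0.25, -0.0, -14.79, -2.18, 0.89, 554.91, -119.15, 171.64, 154.79, 0.01, -169.0] sd [0.44, 0.48, 0.8, 0.26, 0.33, 0.23]
```

View pics/c6.png

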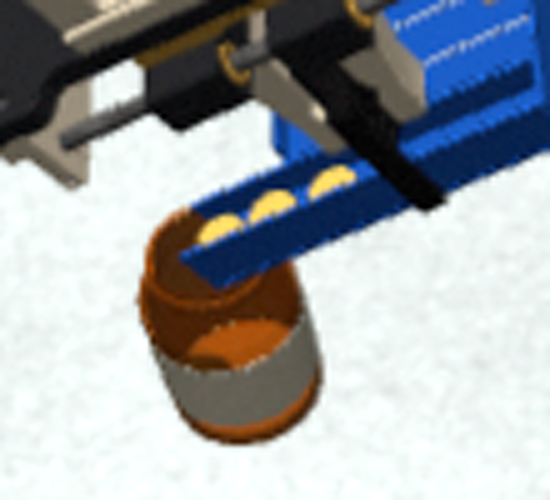

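Contact is back at about 1.7 N. One or two tablets are in the jar, with three more sliding near the tip. I tip a little further and let them run.

Request:
play_rows --rows '[{"slide": [0,-0.0101,-0.0243],"delta_rot": [-0.5,0,0],"fingers": -1},{"slide": [0,-0.0101,-0.0243],"delta_rot": [-0.5,0,0],"fingers": -1},{"slide": [0,0,0],"delta_rot": [0,0,0],"fingers": -1},{"slide": [0,0,0],"delta_rot": [0,0,0],"fingers": -1},{"slide": [0,0,0],"delta_rot": [0,0,0],"fingers": -1}]'

```text
time_s: 22.98
tcp_pos: [0.5561, -0.1248, 0.1768]
eef_rot: [150.2, 0.0, -169.0]
contact_force: [-0.6, -0.9, -1.4]
gripper_width: 0.0116
gripper_force: 50.0
```

```bash
cat > y.py <<'E'
from plant import r
from h import *
for n in("scene","wrist"):
    im=r.capture(n)["image"];hsv=cv2.cvtColor(im,cv2.COLOR_BGR2HSV).astype(int)
    m=(hsv[...,0]>14)&(hsv[...,0]<38)&(hsv[...,1]>60)&(hsv[...,2]>80)
    if n=="scene":
        m[:150]=0;m[250:]=0;m[:,:140]=0;m[:,255:]=0;S=im
    else: m[300:]=0;W=im
    print(n,[(b[0][4],b[1].tolist()) for b in blobs(m,8)])
E
python3 f.py; python3 y.py
```

```text
23.23 F,M*10,mm,deg [-0.01, -0.7, -0.93, -20.85, -5.26, 0.2, 556.1, -124.83, 176.81, 150.23, 0.02, -168.99] sd [0.49, 0.27, 0.39, 0.31, 0.27, 0.19]
scene []
wrist [(np.int32(28), [74.6, 204.4]), (np.int32(310), [69.3, 218.7]), (np.int32(26), [247.5, 248.0]), (np.int32(28), [316.4, 248.2]), (np.int32(154), [243.7, 288.7]), (np.int32(75), [320.5, 290.6])]
```

Run:
```python
from plant import r
from h import *
f=lambda x,k:cv2.convertScaleAbs(cv2.resize(x,None,fx=k,fy=k,interpolation=cv2.INTER_CUBIC),alpha=1.8)
a=f(r.capture("scene")["image"][160:240,150:230],5);w=f(r.capture("wrist")["image"][150:310,0:155],2.5)
cv2.imwrite("pics/c7.png",np.hstack([a,w]))
```

```text
(no output)
```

View pics/c7.png

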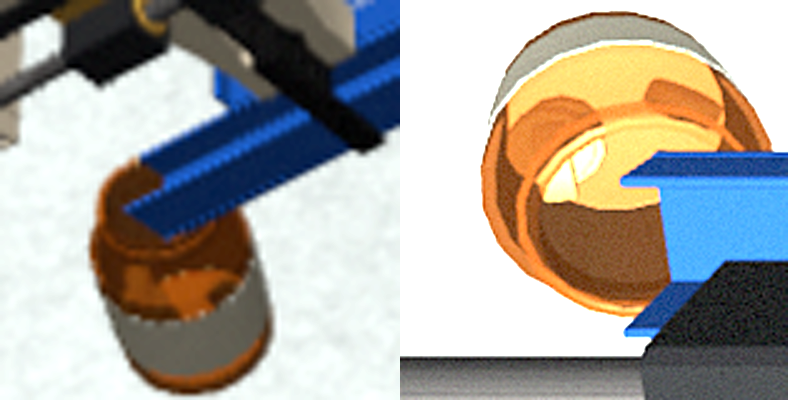

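The visible trough is empty and there are tablets in the jar. I tip a bit further so that nothing stays under the grip.

Request:
play_rows --rows '[{"slide": [0,-0.0101,-0.0243],"delta_rot": [-0.5,0,0],"fingers": -1},{"slide": [0,-0.0101,-0.0243],"delta_rot": [-0.5,0,0],"fingers": -1},{"slide": [0,0,0],"delta_rot": [0,0,0],"fingers": -1},{"slide": [0,0,0],"delta_rot": [0,0,0],"fingers": -1},{"slide": [0,0,0],"delta_rot": [0,0,0],"fingers": -1},{"slide": [0,0,0],"delta_rot": [0,0,0],"fingers": -1}]'

```text
time_s: 24.18
tcp_pos: [0.5572, -0.131, 0.1815]
eef_rot: [145.6, 0.0, -169.0]
contact_force: [-0.6, -0.3, -1.1]
gripper_width: 0.0117
gripper_force: 50.0
```

```bash
python3 f.py; python3 y.py
python3 - <<'E'
from plant import r
from h import *
s,c=wcam(r);R=Ro.from_euler("xyz",s["eef_rot"],degrees=True).as_matrix()
hsv=cv2.cvtColor(c["image"],cv2.COLOR_BGR2HSV)
for x in range(-70,85,10):
    o=[]
    for y in (-8,0,8):
        q=proj(c,s["tcp_pos"]+R@np.array([-y,-(x+15),36-6])/1e3).round().astype(int);o.append((q.tolist(),hsv[q[1],q[0]].tolist()) if 0<=q[0]<560 and 0<=q[1]<420 else None)
    print(x,o)
E
```

```text
24.43 F,M*10,mm,deg [-0.58, -0.4, -1.19, -23.23, -4.88, 0.5, 557.25, -131.12, 181.49, 145.63, 0.01, -168.99] sd [0.37, 0.17, 0.3, 0.19, 0.23, 0.2]
scene [(np.int32(8), [170.6, 161.0])]
wrist [(np.int32(18), [66.2, 211.7]), (np.int32(110), [63.4, 222.9]), (np.int32(29), [245.2, 248.2]), (np.int32(29), [315.9, 248.3]), (np.int32(157), [243.6, 288.9]), (np.int32(75), [320.5, 291.2])]
-70 [([381, 226], [109, 194, 197]), ([380, 239], [109, 190, 196]), ([379, 252], [108, 197, 203])]
-60 [([363, 226], [109, 191, 195]), ([362, 239], [109, 194, 193]), ([361, 252], [109, 194, 204])]
-50 [([345, 226], [110, 191, 195]), ([344, 239], [109, 195, 192]), ([344, 253], [109, 192, 174])]
-40 [([327, 226], [109, 194, 195]), ([326, 239], [109, 198, 191]), ([326, 253], [21, 40, 89])]
-30 [([309, 226], [109, 192, 194]), ([309, 239], [109, 201, 189]), ([308, 253], [20, 41, 93])]
-20 [([291, 226], [0, 54, 19]), ([291, 239], [150, 12, 21]), ([291, 253], [146, 66, 27])]
-10 [([273, 226], [162, 58, 22]), ([273, 239], [130, 255, 9]), ([273, 253], [102, 39, 33])]
0 [([255, 226], [109, 200, 190]), ([255, 240], [109, 190, 196]), ([255, 253], [21, 40, 83])]
10 [([236, 226], [109, 199, 191]), ([237, 240], [109, 195, 192]), ([237, 253], [20, 35, 88])]
20 [([218, 226], [109, 201, 190]), ([219, 240], [109, 189, 194]), ([220, 253], [109, 192, 170])]
30 [([200, 226], [109, 199, 191]), ([201, 240], [108, 204, 190]), ([202, 253], [109, 193, 169])]
40 [([182, 226], [109, 188, 193]), ([183, 240], [109, 192, 194]), ([184, 253], [110, 197, 168])]
50 [([164, 226], [109, 191, 196]), ([165, 240], [109, 200, 186]), ([167, 253], [110, 185, 171])]
60 [([146, 226], [110, 187, 196]), ([147, 240], [109, 199, 188]), ([149, 253], [109, 198, 169])]
70 [([128, 226], [109, 196, 195]), ([129, 240], [109, 204, 186]), ([131, 253], [110, 182, 171])]
80 [([110, 226], [109, 195, 190]), ([112, 240], [109, 196, 189]), ([113, 253], [109, 197, 188])]
```

The trough reads blue along its whole length, so it is empty. I lift straight up and level off.

Request:
play_rows --rows '[{"slide": [0,0.01,-0.015],"delta_rot": [0,0,0],"fingers": -1},{"slide": [0,0.03,-0.04],"delta_rot": [0,0,0],"fingers": -1},{"slide": [0,0.05,-0.073],"delta_rot": [0,0,0],"fingers": -1},{"slide": [0,0.06,-0.088],"delta_rot": [0,0,0],"fingers": -1},{"slide": [0,0.06,-0.088],"delta_rot": [0,0,0],"fingers": -1},{"slide": [0,0.03,-0.04],"delta_rot": [0,0,0],"fingers": -1}]'

```text
time_s: 25.32
tcp_pos: [0.5576, -0.1309, 0.2461]
eef_rot: [145.7, 0.1, -169.0]
contact_force: [0.1, -0.1, -1.7]
gripper_width: 0.0115
gripper_force: 50.0
```

Request:
play_rows --rows '[{"slide": [0,0,0],"delta_rot": [1,0,0],"fingers": -1},{"slide": [0,0,0],"delta_rot": [1,0,0],"fingers": -1},{"slide": [0,0,0],"delta_rot": [1,0,0],"fingers": -1},{"slide": [0,0,0],"delta_rot": [1,0,0],"fingers": -1},{"slide": [0,0,0],"delta_rot": [1,0,0],"fingers": -1},{"slide": [0,0,0],"delta_rot": [1,0,0],"fingers": -1},{"slide": [0,0,0],"delta_rot": [1,0,0],"fingers": -1},{"slide": [0,0,0],"delta_rot": [0.5,0,0],"fingers": -1}]'

```text
time_s: 26.32
tcp_pos: [0.5567, -0.13, 0.2446]
eef_rot: [-179.9, 0.0, -169.0]
contact_force: [0.3, -1.0, -2.3]
gripper_width: 0.0119
gripper_force: 50.0
```

```bash
python3 f.py; python3 y.py
```

```text
26.57 F,M*10,mm,deg [-0.14, 0.61, -1.84, 0.81, -1.29, -0.04, 556.78, -130.13, 244.42, 36.0, -0.01, -168.97] sd [0.41, 0.55, 0.58, 0.88, 1.04, 0.19]
scene []
wrist [(np.int32(30), [245.7, 248.4]), (np.int32(31), [317.5, 248.6]), (np.int32(9), [315.2, 281.4]), (np.int32(83), [242.0, 290.9]), (np.int32(96), [319.9, 290.6])]
```

Request:
play_rows --rows '[{"slide": [-0.04,0.14,0],"delta_rot": [0,0,0],"fingers": -1},{"slide": [-0.08,0.3,0],"delta_rot": [0,0,0],"fingers": -1},{"slide": [-0.08,0.3,0],"delta_rot": [0,0,0],"fingers": -1},{"slide": [-0.08,0.3,0],"delta_rot": [0,0,0],"fingers": -1},{"slide": [-0.08,0.3,0],"delta_rot": [0,0,0],"fingers": -1},{"slide": [-0.08,0.3,0],"delta_rot": [0,0,0],"fingers": -1},{"slide": [-0.08,0.3,0],"delta_rot": [0,0,0],"fingers": -1},{"slide": [-0.08,0.3,0],"delta_rot": [0,0,0],"fingers": -1}]'

```text
time_s: 27.68
tcp_pos: [0.5818, 0.2173, 0.2442]
eef_rot: [180.0, -0.0, -169.1]
contact_force: [0.9, -0.2, -1.6]
gripper_width: 0.0117
gripper_force: 50.0
```

Request:
play_rows --rows '[{"slide": [0,0,0],"delta_rot": [0,0,-0.5],"fingers": -1},{"slide": [0,0,0],"delta_rot": [0,0,-1],"fingers": -1},{"slide": [0,0,0],"delta_rot": [0,0,-1],"fingers": -1},{"slide": [0,0,0],"delta_rot": [0,0,-1],"fingers": -1},{"slide": [0,0,0],"delta_rot": [0,0,-1],"fingers": -1},{"slide": [0,0,0],"delta_rot": [0,0,-1],"fingers": -1},{"slide": [0,0,0],"delta_rot": [0,0,-1],"fingers": -1},{"slide": [0,0,0],"delta_rot": [0,0,-1],"fingers": -1}]'

```text
time_s: 28.68
tcp_pos: [0.5818, 0.2158, 0.244]
eef_rot: [180.0, -0.0, -134.5]
contact_force: [0.2, 0.5, -1.1]
gripper_width: 0.0115
gripper_force: 50.0
```

Request:
play_rows --rows '[{"slide": [0,0,0],"delta_rot": [0,0,-1],"fingers": -1},{"slide": [0,0,0],"delta_rot": [0,0,-1],"fingers": -1},{"slide": [0,0,0],"delta_rot": [0,0,-1],"fingers": -1},{"slide": [0,0,0],"delta_rot": [0,0,-1],"fingers": -1},{"slide": [0,0,0],"delta_rot": [0,0,-1],"fingers": -1},{"slide": [0,0,0],"delta_rot": [0,0,-0.5],"fingers": -1},{"slide": [0,0,0],"delta_rot": [0,0,0],"fingers": -1}]'

```text
time_s: 29.55
tcp_pos: [0.5817, 0.2158, 0.2441]
eef_rot: [180.0, -0.0, -109.5]
contact_force: [-0.1, -0.9, -2.0]
gripper_width: 0.0117
gripper_force: 50.0
```

```bash
python3 f.py
```

```text
29.8 F,M*10,mm,deg [0.07, 0.09, -1.79, 1.15, -0.8, -0.28, 581.61, 216.01, 244.15, 179.98, -0.0, -109.5] sd [0.34, 0.51, 0.29, 0.19, 0.27, 0.11]
```

Request:
play_rows --rows '[{"slide": [0,0,0.3],"delta_rot": [0,0,0],"fingers": -1},{"slide": [0,0,0.3],"delta_rot": [0,0,0],"fingers": -1},{"slide": [0,0,0.3],"delta_rot": [0,0,0],"fingers": -1},{"slide": [0,0,0.2],"delta_rot": [0,0,0],"fingers": -1},{"slide": [0,0,0.15],"delta_rot": [0,0,0],"fingers": -1},{"slide": [0,0,0.07],"delta_rot": [0,0,0],"fingers": -1},{"slide": [0,0,0.02],"delta_rot": [0,0,0],"fingers": -1},{"slide": [0,0,0],"delta_rot": [0,0,0],"fingers": -1}]'

```text
time_s: 30.8
tcp_pos: [0.5819, 0.2165, 0.044]
eef_rot: [-180.0, 0.0, -109.4]
contact_force: [0.2, 0.5, -2.1]
gripper_width: 0.0116
gripper_force: 50.0
```

```bash
python3 f.py
```

```text
31.05 F,M*10,mm,deg [0.56, -0.05, -1.76, 1.33, -0.75, -0.08, 581.94, 216.55, 44.21, -179.95, 0.07, -109.42] sd [0.31, 0.36, 0.38, 0.2, 0.21, 0.29]
```

Request:
play_rows --rows '[{"slide": [0,0,0.015],"delta_rot": [0,0,0],"fingers": -1},{"slide": [0,0,0.01],"delta_rot": [0,0,0],"fingers": -1},{"slide": [0,0,0.005],"delta_rot": [0,0,0],"fingers": -1},{"slide": [0,0,0],"delta_rot": [0,0,0],"fingers": -1}]'

```text
time_s: 31.55
tcp_pos: [0.5814, 0.2161, 0.039]
eef_rot: [180.0, -0.0, -109.4]
contact_force: [-2.6, 0.2, 2.3]
gripper_width: 0.0119
gripper_force: 50.0
```

```bash
python3 f.py
```

```text
31.8 F,M*10,mm,deg [-2.67, -0.57, 4.0, -0.86, 9.28, -0.23, 581.36, 216.17, 39.0, 180.0, -0.01, -109.42] sd [0.29, 0.41, 0.77, 0.26, 1.26, 0.32]
```

Down on the mat with about 5.8 N. I release gradually, then retreat straight up.

Request:
play_rows --rows '[{"slide": [0,0,0],"delta_rot": [0,0,0],"fingers": -0.6},{"slide": [0,0,0],"delta_rot": [0,0,0],"fingers": -0.4},{"slide": [0,0,0],"delta_rot": [0,0,0],"fingers": -0.2},{"slide": [0,0,0],"delta_rot": [0,0,0],"fingers": 0.2},{"slide": [0,0,0],"delta_rot": [0,0,0],"fingers": 0.4},{"slide": [0,0,0],"delta_rot": [0,0,0],"fingers": 0.4},{"slide": [0,0,0],"delta_rot": [0,0,0],"fingers": 0.4}]'

```text
time_s: 32.67
tcp_pos: [0.5815, 0.2163, 0.0388]
eef_rot: [-180.0, 0.0, -109.4]
contact_force: [0.0, 0.3, 0.3]
gripper_width: 0.0607
gripper_force: 0.0
```

Request:
play_rows --rows '[{"slide": [0,0,-0.1],"delta_rot": [0,0,0],"fingers": 0.4},{"slide": [0,0,-0.25],"delta_rot": [0,0,0],"fingers": 0.4},{"slide": [0,0,-0.3],"delta_rot": [0,0,0],"fingers": 0.4},{"slide": [0,0,-0.3],"delta_rot": [0,0,0],"fingers": 0.4},{"slide": [0,0,-0.3],"delta_rot": [0,0,0],"fingers": 0.4},{"slide": [0,0,-0.1],"delta_rot": [0,0,0],"fingers": 0.4},{"slide": [0,0,0],"delta_rot": [0,0,0],"fingers": 0.4},{"slide": [0,0,0],"delta_rot": [0,0,0],"fingers": 0.4}]'

```text
time_s: 33.67
tcp_pos: [0.5807, 0.2159, 0.2399]
eef_rot: [179.9, -0.1, -109.4]
contact_force: [0.9, -0.1, -0.6]
gripper_width: 0.0617
gripper_force: 0.0
```

Run:
```python
import pickle
from plant import r
from h import *
_,d=pickle.load(open("c0.pkl","rb"))
s,w=wcam(r);print(s["time_s"],s["tcp_pos"],s["contact_force"],s["gripper_width"])
def st(c,n):
    hsv=cv2.cvtColor(c["image"],cv2.COLOR_BGR2HSV).astype(int);H,S,V=[hsv[...,i] for i in range(3)]
    for k,m in dict(yel=(H>17)&(H<35)&(S>90)&(V>70),blue=(H>98)&(H<125)&(S>120)&(V>45),amb=((H<17)|(H>172))&(S>110)&(V>30)).items():
        print(n,k,[(b[0].tolist(),b[1].tolist()) for b in blobs(m,15) if b[1][1]>150 or n!="scene"])
for n in("top","scene"):
    c=r.capture(n)
    st(d[n],n);st(c,n+"-now")
st(w,"wrist")
# tablets through glass: brightness change inside jar
b=r.capture("scene")["image"][185:240,160:212].astype(int)-d["scene"]["image"][185:240,160:212].astype(int);print("jar change px",(np.abs(b).max(2)>25).sum(),np.argwhere(np.abs(b).max(2)>25).mean(0)+[185,160])
```

```text
33.675 [0.58066666 0.21588551 0.23988689] [ 0.85515646 -0.11197479 -0.58416531] 0.06173264813770579
top yel [([286, 174, 24, 24, 434], [297.8, 185.5]), ([174, 182, 11, 11, 98], [179.1, 186.6]), ([168, 193, 11, 12, 101], [173.0, 198.6]), ([166, 208, 9, 5, 25], [170.2, 209.4]), ([159, 221, 12, 11, 100], [164.7, 225.8]), ([154, 234, 12, 12, 102], [159.3, 239.4])]
top blue [([534, 0, 26, 64, 708], [550.2, 23.1]), ([159, 158, 19, 50, 96], [168.0, 182.5]), ([145, 161, 88, 107, 4012], [192.7, 222.5]), ([283, 252, 22, 87, 736], [293.5, 288.1])]
top amb [([286, 191, 22, 10, 53], [295.8, 197.2]), ([388, 197, 40, 39, 972], [405.2, 217.1])]
top-now yel [([286, 174, 24, 24, 443], [297.7, 185.6]), ([403, 209, 11, 14, 93], [407.5, 215.9]), ([412, 209, 7, 12, 52], [415.4, 214.3])]
top-now blue [([534, 0, 26, 64, 724], [550.1, 23.3]), ([159, 158, 19, 49, 97], [167.9, 182.7]), ([145, 161, 89, 106, 4590], [190.1, 220.5]), ([283, 252, 22, 87, 739], [293.5, 288.0])]
top-now amb [([286, 190, 22, 11, 48], [295.2, 197.0]), ([388, 197, 40, 39, 790], [404.4, 217.4])]
scene yel [([382, 215, 8, 5, 27], [385.8, 
[... 655 characters left out ...]
20.9, 0.4]), ([156, 0, 26, 3, 75], [168.7, 1.0]), ([183, 0, 62, 5, 252], [215.4, 1.7]), ([136, 8, 20, 13, 93], [143.7, 16.2]), ([40, 16, 14, 3, 27], [46.7, 16.6]), ([64, 17, 34, 3, 72], [81.4, 17.8]), ([161, 19, 13, 3, 32], [166.9, 20.1]), ([213, 21, 20, 3, 46], [223.4, 21.7]), ([316, 24, 32, 3, 74], [332.2, 24.8]), ([515, 56, 42, 48, 857], [533.8, 82.1]), ([168, 191, 32, 33, 831], [182.9, 207.6]), ([176, 224, 28, 15, 104], [191.3, 233.8]), ([261, 239, 21, 13, 131], [271.1, 246.1])]
wrist yel [([129, 283, 15, 58, 323], [133.4, 314.3]), ([420, 282, 14, 59, 341], [428.7, 314.1])]
wrist blue [([185, 66, 162, 124, 14732], [277.1, 129.1])]
wrist amb []
jar change px 65 [218.63076923 182.12307692]
```

No tablets show anywhere but in the jar. The jar hasn't moved, the tray is back where it started, and the other things are untouched. I hand it in.

```bash
python3 -c "
from plant import r
print(r.close_job())"
```

```text
the job is handed in; nothing more can be done
None
```

The job is handed in with no verdict returned: the tray's trough is empty and no tablets show outside the jar, though I couldn't count all five inside it; the spout rested on the rim with about 3 N at most in the readings, and the tray is back on the mat, with the jar and the other things unmoved.

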